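Tare the laundry dosing scale and clamp its sliding bar

ROBOT

A 6-joint arm with a two-finger parallel gripper is mounted at the origin on the work surface. World frame = base frame: x ahead of the robot, y to its left, z up, the work surface at z = 0. Lengths are in mm, angles in rad, forces in N, time in s.
With the tool pointing down it reaches from about 300 to 775 mm from the base axis. Payload 14.6 kg.
Tool frame: the origin (TCP) lies at the very end of the fingers, on their centre line; the grasp point (between the pads) lies 19 mm behind it; z points along the fingers, y is the direction in which the jaws open and shut (so a half turn about z gives the same grasp; the last joint's range is limited). The gripper opens to 85 mm and grips with 20 to 120 N. Pads are 22 mm wide; open, the fingers measure 114 mm over their backs; the gripper's body (76 mm by 85 mm) begins 54 mm behind the grasp point. The pads swing forward as they close: fully open they stand 13 mm farther back than shut.
Start: joints at [1.249, 0.3, 1.521, -0, 1.321, -0.067], TCP at [138.626, 532.233, 231.281] pointing down, gripper open.
Joint ranges: [-3.03, 3.03], [-0.79, 2.21], [0.23, 2.52], [-1.04, 4.18], [0, 3.07], [-2.55, 2.55]. Speed limits (rad/s): [2.22, 2.22, 2.57, 3.14, 3.14, 3.14].

INTERFACE

Orientations are given as a unit quaternion [w, x, y, z].
In Python, from workcell import manip, imaging, order gives the robot as it stands.
- The arm moves only by the shell command python3 -m handwheel 'ROWS'. ROWS is JSON, a list of rows, each a list of 3 entries, a list of its own where there are three numbers: the closure in counts, from 0 (fully open) to 255 (shut), then the shift along the tool's x, y, z in mm, then the turn, a rotation vector about the tool's x, y, z in rad. In form: [[hand, [x, y, z], [ax, ay, az]], ...]. A call has 1 to 8 rows; each row shifts and turns the commanded pose from where the row before left it, along the tool's axes as they then stand; what a row does not reach is not made up. A row lasts 1/10 s, in which the tool goes at most 50 mm and 8.59 degrees, less where a joint would pass 70% of its speed; a pose out of reach is approached as far as the arm can. A call with a gripper value outside its range is refused whole. The fingers move at their own pace and stop on an object; the grip force is fixed at half the most. Time passes only in rows, so rows that do not move let the fingers close. It gives the time, the measured TCP pose, the force and the opening at its end, in the units of the state.
- manip.read_state(): the state, without advancing time (a new reading comes with each control period).
- imaging.camera(name): name is "scene" or "top" or "wrist"; returns the picture (400x640x3 uint8, red, green, blue); there is no depth.
- imaging.get_calibration(name): a dict with "fx", "fy", "cx", "cy" (pixels), "pose" (4x4, takes a point from camera to world coordinates). Camera axes: x right, y down, z forward; pixel columns grow to the right and rows downward; lengths in mm; the calibration is good to about 2 mm. A picture is of the moment at which its call begins: read the wrist's pose just before it. get_calibration takes no time and is no camera call; for the wrist camera it gives the pose at the moment of the call.
- order.hand_in(): hands the job in, once; it reports no verdict.
The state is a dict: "time_s": time; "qpos": joint angles; "qd": joint speeds; "tau": joint torques, N m; "position": TCP position; "ee_rot": TCP orientation; "contact_force": force on the tool from outside, world axes, zero at the start; "wrist_torque": the same for the moment, N m; "opening": finger opening in mm.
Only numpy, scipy, OpenCV 4.12 (cv2) and the standard library are available. Lean on these libraries where they do the work, as an engineer would, in place of code of your own. Each camera call takes 0.05 s, during which the arm holds its last target.

TASK

Set the ceramic measuring cup gently upright in the middle of the dosing scale's sprung pan and let go of it; the sinking pan moves the steel pointer along the foot plate. Then pull the sliding T-bar out against its spring until its crossbar stands right over the pointer, and while holding it there squeeze the still open cam lever shut along the bar, never shutting it while the crossbar is away from the pointer. Finish still holding the bar at the pointer with the lever shut (the worn clamp does not hold by itself), and leave the other things on the shelf undisturbed.

Things in the scene. Friction and masses are not known exactly. Their poses are not given: they have to be found in the camera images.
- cup_mid (a point): White ceramic measuring cup, 56 mm across, 72 mm high, open top, wall 4 mm, 0.2 to 0.31 kg, standing on the shelf. This is its centre, 36 mm above its foot; z is its axis (up). A loop handle sticks out along +y to 50 mm from the axis, 18 to 56 mm above the foot; the sides along x are free. (The tumbler is clear plastic without a handle.)
- cup_foot (a point): Centre of the underside of the measuring cup.
- pan_centre (a point): Centre of the upper face of the scale's pan: a flat round steel plate 110 mm across with an engraved circle of 68 mm, at first 100 mm above the shelf. Sprung: it sinks 9 to 14 mm under the cup. The white housing below it measures 130 x 130 mm and is 74 mm high. Axes as the scale's.
- scale: Dosing scale, fixed to the shelf. Origin on the shelf under the pan's centre, z up. Foot plate 150 mm wide (x), 6 mm thick, y = -235 to +75 mm. A grey sleeve (34 mm wide, up to 64 mm high) at y = -62 to -104 mm guides the T-bar, which comes out along -y. The cam lever swings out on the -x side.
- crossbar (a point): Centre of the T-bar's grey crossbar: 100 mm long (scale's x), 14 mm wide (y), 44 to 60 mm above the shelf.
- bar (a joint): Travel of the T-bar out of the sleeve, m: 0 home (crossbar centre at y = -150 mm of the scale) to 0.060, growing towards the scale's -y. A spring draws it home with 3 N at 0 and 5.4 N at 0.060; let go, it slides back, even with the lever shut.
- pointer_mid (a point): Middle of the steel pointer, the length mark: a thin bar 140 mm long (scale's x), 4 mm wide (y), 10 mm above the shelf, passing under the T-bar. Its ends have small upturned tabs (to 18 mm above the shelf) that show beyond both ends of the crossbar.
- pointer (a joint): Travel of the pointer along the scale's -y, m: 0 with the pan empty, else three times the sinking of the pan (27 to 42 mm with the cup, by its weight). When bar equals pointer the crossbar's centre is right over the pointer.
- lever (a joint): Angle of the cam lever, rad: 0 shut (along the rod, its outer side in line with the rod's -x side, 10 mm from the middle), 0.2 to 0.3 at the start, swung out to the scale's -x side. It stays where it is left and shuts with about 1 N at the tip.
- lever_tip (a point): Free end of the cam lever: a steel strip 10 mm thick, 65 to 78 mm above the shelf (clear above the crossbar), 97 mm long from its pivot on the sleeve at x = -4, y = -85 mm of the scale. Shut, its end is at y = -182 mm; open, it reaches up to 40 mm to the -x side of the rod's middle. With the bar at the pointer, fingers just behind the crossbar close on lever end and rod together.
- rod (a point): Point on the T-bar's aluminium rod 20 mm behind the crossbar's centre, moving with it. The rod is 20 mm wide (x), 44 to 62 mm above the shelf. Beside it, between sleeve and crossbar (39 mm along y at the start), is free room for a finger on each side down to 18 mm above the shelf: fingers straddling rod and lever there can draw the crossbar out with their sides, then close. Axes as the scale's.
Mind the look-alikes: they are no part of the job. What is shaped like the part that bears cup_mid but green or purple is not meant.

How it is judged (in metres and radians):
On the way, in this order (a step that is already met when the one before it is completed fails the run):
1. the cup stands released and at rest, centred on the pan (horizontal distance between cup_foot and pan_centre below 0.012 m and contact force between cup and pan above 1 N and contact force between the fingers and cup below 0.1 N and angle between cup_mid's own z axis and vertical below 0.1 rad and linear speed of cup below 0.02 m/s), for 0.3 s.
2. the crossbar is held over the pointer with the lever still open (y of crossbar in the frame of pointer_mid between -0.006 and 0.006 m and contact force between the fingers and bar above 1 N and value of joint lever above 0.13 rad), for 0.2 s.
At the end, for the whole second after the job is handed in: The lever is shut (under 0.06 rad); the fingers still hold the T-bar (over 1 N) with its crossbar within 6 mm of the pointer; the cup stands upright, untouched and at rest on the pan within 12 mm of its centre (value of joint lever below 0.06 rad and y of crossbar in the frame of pointer_mid between -0.006 and 0.006 m and contact force between the fingers and bar above 1 N and horizontal distance between cup_foot and pan_centre below 0.012 m and contact force between cup and pan above 1 N and contact force between the arm and cup below 0.1 N and angle between cup_mid's own z axis and vertical below 0.1 rad and linear speed of cup below 0.02 m/s); the arm keeps its last pose, push and grip.
It fails at once if the lever is shut while the crossbar is away from the pointer (over 9 mm) (value of joint lever below 0.1 rad and (y of crossbar in the frame of pointer_mid above 0.009 m or y of crossbar in the frame of pointer_mid below -0.009 m)).
It fails at once if the cup is banged down on the pan (over 25 N) (contact force between cup and pan above 25 N).
It fails at once if another thing on the shelf is pushed out of place (over 30 mm) (distance of any of jug, tin, lint_brush, nozzle, clothespin, tumbler, soap_dish from where it was at the start of the episode above 0.03 m).
It also fails if it takes over 53 s, if anything falls off the work surface, if the arm or the gripper's body presses on something with over 40 N, if the wrist force passes 120 N, or if a joint passes its speed limit or range.

## Working session

There is one attempt and no reset: what is moved stays moved. The work goes in short steps, Python scripts to look and compute and a shell command to move; the robot and the scene stay as the last step left them, time stands still between calls to the robot, and variables do not carry over. Pictures are saved under pics/ and viewed, and the job is handed in when it is done.

```bash
ls; mkdir -p pics; cat > h.py <<'E'
import numpy as np, cv2
from workcell import manip, imaging, order
def snap(name,fn):
    im=imaging.camera(name); cv2.imwrite('pics/'+fn,im[:,:,::-1]); return im
def ray(cal,u,v):
    P=np.array(cal['pose']); d=P[:3,:3]@np.array([(u-cal['cx'])/cal['fx'],(v-cal['cy'])/cal['fy'],1]); return P[:3,3],d
def onz(cal,u,v,z):
    o,d=ray(cal,u,v); return o+d*(z-o[2])/d[2]
def proj(cal,p):
    P=np.array(cal['pose']); q=P[:3,:3].T@(np.array(p)-P[:3,3]); return cal['fx']*q[0]/q[2]+cal['cx'],cal['fy']*q[1]/q[2]+cal['cy']
E
python3 - <<'E'
from h import *
print(manip.read_state())
for n in ['scene','top','wrist']:
    snap(n,n+'0.png'); print(n,imaging.get_calibration(n))
E
```

```text
pics
{'time_s': 0.0, 'qpos': array([ 1.24938245e+00,  3.00490227e-01,  1.52163059e+00,  3.61932134e-05,
        1.32068958e+00, -6.65978700e-02]), 'qd': array([-4.05274420e-04, -1.77392061e-03, -3.33175612e-05, -3.01961563e-04,
        1.41507648e-03, -2.17331497e-03]), 'tau': array([-2.20564666e-04, -5.43485463e+01, -3.61799061e+01, -4.89937656e-05,
        3.91477486e-03,  1.76240360e-05]), 'position': array([138.55142464, 532.00477826, 230.68987972]), 'ee_rot': array([-1.34586181e-04,  1.27068015e-01,  9.91893819e-01, -5.94065125e-04]), 'contact_force': array([ 0.4487616 ,  0.28001885, -0.06066561]), 'wrist_torque': array([-0.00632779, -0.00205684,  0.02779191]), 'opening': 85.4423789113959}
scene {'fx': 363.1189627260742, 'fy': 363.1189627260742, 'cx': 317.0699081052234, 'cy': 195.58897098474733, 'pose': array([[ 7.85778350e-01,  5.40588505e-01, -3.00526958e-01,
         8.01318077e+02],
       [ 6.18402853e-01, -6.77701775e-01,  3.97867083e-01,
        -4.14750423e+02],
       [ 1.14147186e-02, -4.98482068e-01, -8.66824856e-01,
         7.87551399e+02],
       [ 0.00000000e+00, 
[... 276 characters left out ...]
927e-01,  2.03919154e-03, -3.30406844e-02,
        -6.77675033e+01],
       [ 3.24465041e-02, -1.37527565e-01, -9.89966360e-01,
         8.00519321e+02],
       [ 0.00000000e+00,  0.00000000e+00,  0.00000000e+00,
         1.00000000e+00]])}
wrist {'fx': 349.37298357056443, 'fy': 349.37298357056443, 'cx': 321.8067011573676, 'cy': 205.34965113134064, 'pose': array([[ 2.51373056e-01,  9.26509022e-01,  2.79986820e-01,
         6.76776032e+01],
       [ 9.67890245e-01, -2.40699770e-01, -7.24713390e-02,
         5.50530919e+02],
       [ 2.47413829e-04,  2.89213854e-01, -9.57264480e-01,
         3.74501113e+02],
       [ 0.00000000e+00,  0.00000000e+00,  0.00000000e+00,
         1.00000000e+00]])}
```

View pics/scene0.png

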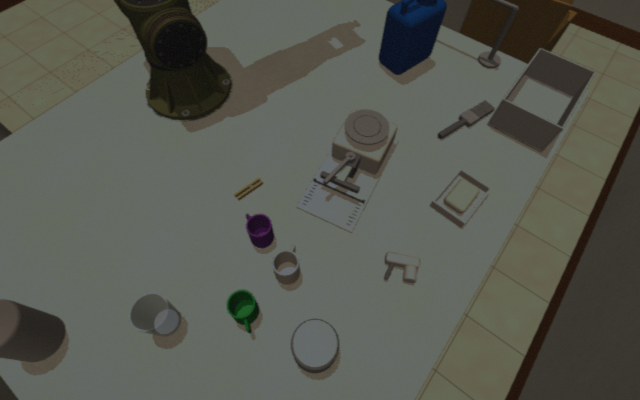

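View pics/top0.png

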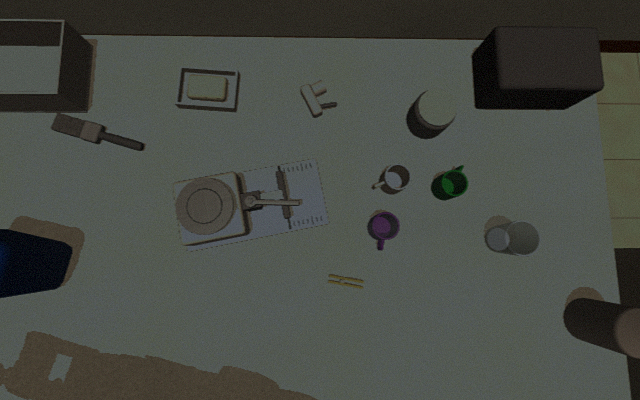

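View pics/wrist0.png

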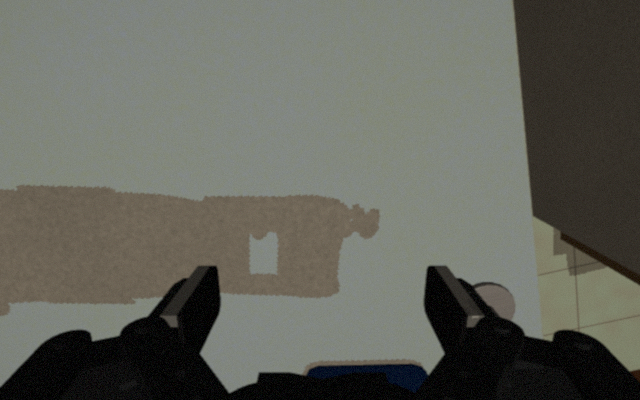

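Candidates for the cup in the top view: white cup with handle (395,179), green (452,183), purple (383,226), clear tumbler (510,237) and a pale tin (433,110). The description fits the white one at (395,179), so I'll check it in a crop.

```bash
python3 - <<'E'
from h import *
im=cv2.imread('pics/top0.png')
a=cv2.resize(im[145:260,350:480],None,fx=4,fy=4,interpolation=cv2.INTER_CUBIC)
b=cv2.resize(im[150:260,165:335],None,fx=4.5,fy=4.5,interpolation=cv2.INTER_CUBIC)
cv2.imwrite('pics/c1.png',cv2.convertScaleAbs(a,alpha=1.7)); cv2.imwrite('pics/c2.png',cv2.convertScaleAbs(b,alpha=1.7))
im=cv2.imread('pics/scene0.png')
b=cv2.resize(im[100:290,240:410],None,fx=3,fy=3,interpolation=cv2.INTER_CUBIC)
cv2.imwrite('pics/c3.png',cv2.convertScaleAbs(b,alpha=1.7))
E
```

```text
(no output)
```

View pics/c1.png

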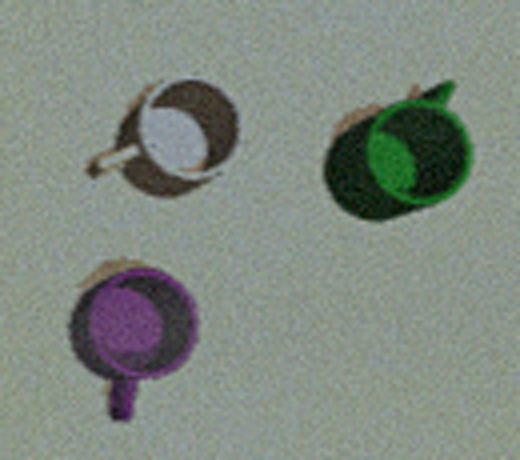

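View pics/c2.png

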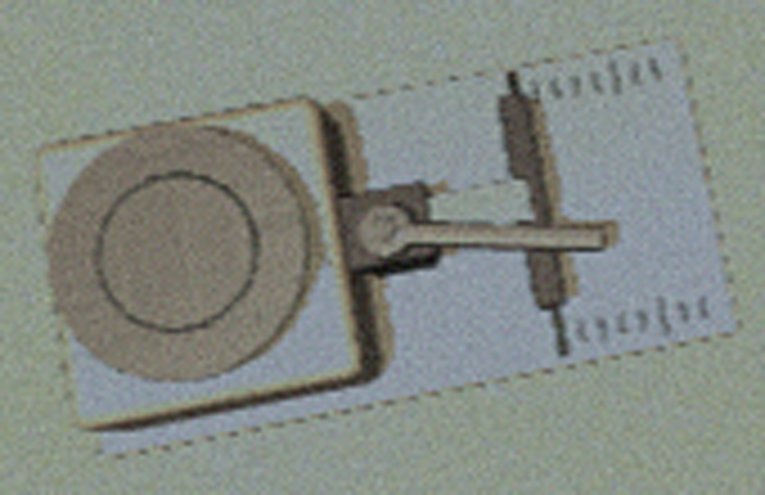

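View pics/c3.png

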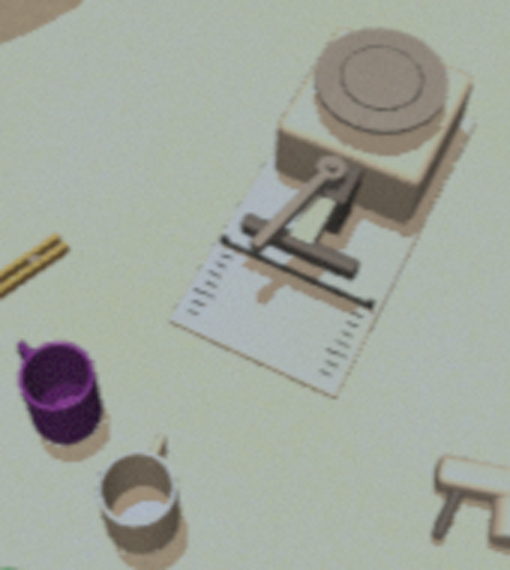

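```bash
cat >> h.py <<'E'
def tri(c1,p1,c2,p2):
    o1,d1=ray(c1,*p1);o2,d2=ray(c2,*p2);d1=d1/np.linalg.norm(d1);d2=d2/np.linalg.norm(d2)
    s=np.linalg.lstsq(np.c_[d1,-d2],o2-o1,rcond=None)[0];a=o1+d1*s[0];b=o2+d2*s[1];return (a+b)/2,np.linalg.norm(a-b)
E
python3 - <<'E'
from h import *
T=imaging.get_calibration('top');S=imaging.get_calibration('scene')
c1=lambda u,v:(350+(u+.5)/4-.5,145+(v+.5)/4-.5)
c2=lambda u,v:(165+(u+.5)/4.5-.5,150+(v+.5)/4.5-.5)
c3=lambda u,v:(240+(u+.5)/3-.5,100+(v+.5)/3-.5)
p=lambda n,x:print(n,np.round(x,1))
p('rim',onz(T,*c1(190,128),72)); p('rimL',onz(T,*c1(139,128),72));p('rimR',onz(T,*c1(240,128),72));p('handle',onz(T,*c1(95,168),45))
p('rim scene',onz(S,*c3(139,488),72))
print('tri rim',tri(T,c1(190,128),S,c3(139,488)))
p('pan',onz(T,*c2(178,252),100)); p('panS',onz(S,*c3(382,77),100)); print(tri(T,c2(178,252),S,c3(382,77)))
for q in [(683,38),(740,328),(105,452)]: p('plateT',onz(T,*c2(*q),6))
for q in [(335,397),(170,321)]: p('plateS',onz(S,*c3(*q),6))
p('purple rim',onz(T,*c1(142,322),72)); p('pur handle',onz(T,*c1(122,418),40));p('green',onz(T,*c1(420,155),72))
p('lever tip',onz(T,*c2(605,236),78));p('pivot',onz(T,*c2(384,232),78))
p('xbar ends',onz(T,*c2(517,95),60));p('xbar',onz(T,*c2(552,305),60))
p('ptr',onz(T,*c2(512,78),18));p('ptr',onz(T,*c2(563,352),18))
p('ptrS',onz(S,*c3(224,240),18));p('ptrS',onz(S,*c3(371,303),18))
E
```

```text
rim [ 597.2 -250.1   72. ]
rimL [ 597.2 -223.9   72. ]
rimR [ 597.2 -276.    72. ]
handle [ 581.1 -205.6   45. ]
rim scene [ 601.1 -250.4   72. ]
tri rim (array([ 598.98218061, -250.29933362,   67.64836295]), np.float64(2.6299167535308565))
pan [535.3 130.9 100. ]
panS [535.6 134.4 100. ]
(array([535.90259772, 131.14901332, 102.60548112]), np.float64(2.56726497888684))
plateT [652.4 -86.6   6. ]
plateT [ 508.5 -113.5    6. ]
plateT [451.  188.3   6. ]
plateS [654.4 -83.4   6. ]
plateS [ 510.1 -112.     6. ]
purple rim [ 498.1 -222.3   72. ]
pur handle [ 450.4 -217.1   40. ]
green [ 583.1 -368.6   72. ]
lever tip [544.5 -49.9  78. ]
pivot [546.5  47.5  78. ]
xbar ends [612.  -9.  60.]
xbar [515.4 -25.6  60. ]
ptr [629.4  -3.2  18. ]
ptr [496.6 -28.5  18. ]
ptrS [500.7 -29.6  18. ]
ptrS [631.2  -2.6  18. ]
```

The crop confirms the choice: white cup with its handle at top pixel (373,187) and rim centre at (397,177). Measured world points:
- **Cup:** about (598,-250), handle yaw about 0.365.
- **Pan:** about (535.5,132).
- **Scale yaw:** about 0.185.

First I turn the tool, then travel.

```bash
python3 -m handwheel '[[0,[0,0,0],[0,0,0.136]],[0,[0,0,0],[0,0,0.136]],[0,[0,0,0],[0,0,0.136]],[0,[0,0,0],[0,0,0.136]],[0,[0,0,0],[0,0,0.136]],[0,[0,0,0],[0,0,0.136]],[0,[0,0,0],[0,0,0.135]]]'
python3 -m handwheel '[[0,[-45,7,0],[0,0,0]],[0,[-45,7,0],[0,0,0]],[0,[-45,7,0],[0,0,0]],[0,[-45,7,0],[0,0,0]],[0,[-45,7,0],[0,0,0]],[0,[-45,7,0],[0,0,0]],[0,[-45,7,0],[0,0,0]],[0,[-45,7,0],[0,0,0]]]'
python3 -m handwheel '[[0,[-45,8,0],[0,0,0]],[0,[-45,8,0],[0,0,0]],[0,[-45,8,0],[0,0,0]],[0,[-45,8,0],[0,0,0]],[0,[-45,8,0],[0,0,0]],[0,[-45,8,0],[0,0,0]],[0,[-45,8,0],[0,0,0]],[0,[-45,8,0],[0,0,0]]]'
```

```text
time_s: 0.85
position: [138.6, 532.1, 231.0]
ee_rot: [0.0, 0.569, 0.822, -0.0]
contact_force: [-0.6, 0.2, 0.5]
opening: 85.6
time_s: 1.65
position: [319.8, 214.2, 231.4]
ee_rot: [0.0, 0.567, 0.824, 0.0]
contact_force: [1.2, 0.3, 0.3]
opening: 85.6
time_s: 2.45
position: [508.3, -99.4, 231.1]
ee_rot: [-0.0, 0.567, 0.824, -0.0]
contact_force: [1.0, 1.0, -0.1]
opening: 85.7
```

```bash
python3 -m handwheel '[[0,[-44,7,0],[0,0,0]],[0,[-44,7,0],[0,0,0]],[0,[-43,8,0],[0,0,0]],[0,[-42,8,0],[0,0,0]],[0,[0,0,30],[0,0,0]],[0,[0,0,20],[0,0,0]],[0,[0,0,0],[0,0,0]]]'
python3 - <<'E'
from h import *
s=manip.read_state();print(s['position'],s['ee_rot'])
c=imaging.get_calibration('wrist');snap('wrist','w1.png');print(c)
x=proj(c,[598.5,-250.2,72]);print(x)
E
```

```text
time_s: 3.15
position: [596.4, -248.1, 177.7]
ee_rot: [-0.003, 0.567, 0.824, -0.0]
contact_force: [0.6, -0.5, -0.8]
opening: 85.5
[ 596.36116262 -248.09007291  177.71930802] [-2.94640358e-03  5.67165187e-01  8.23598668e-01 -4.49753265e-04]
{'fx': 349.37298357056443, 'fy': 349.37298357056443, 'cx': 321.8067011573676, 'cy': 205.34965113134064, 'pose': array([[ 9.33992927e-01,  3.43411081e-01,  9.86207000e-02,
         5.71180198e+02],
       [ 3.57276916e-01, -8.95178088e-01, -2.66475881e-01,
        -1.79889100e+02],
       [-3.22768054e-03,  2.84121487e-01, -9.58782855e-01,
         3.21670930e+02],
       [ 0.00000000e+00,  0.00000000e+00,  0.00000000e+00,
         1.00000000e+00]])}
(np.float64(323.41672271827167), np.float64(207.20605341093653))
```

View pics/w1.png

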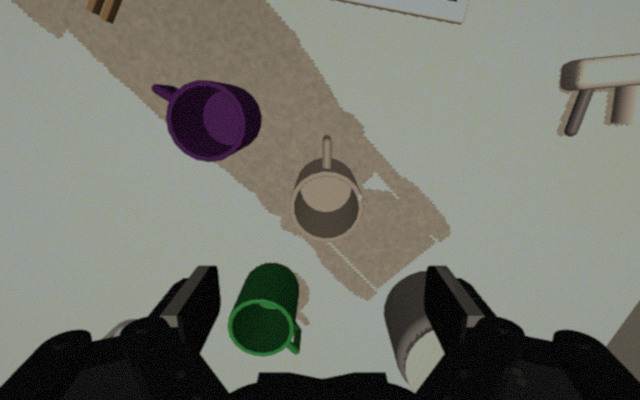

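```bash
python3 - <<'E'
from h import *
c=imaging.get_calibration('wrist');T=imaging.get_calibration('top')
print(onz(c,326.5,206,72),onz(c,326.5,140,50))
im=cv2.imread('pics/w1.png');print(im[190:222:8,[285,291,326,361,368]].tolist())
for z in(0,60,90):print('tin',onz(T,437,107,z),onz(c,405,300,z))
s=manip.read_state();print(s['position'])
E
```

```text
[ 601.61896561 -249.4560933    72.        ] [ 584.95925757 -205.7175452    50.        ]
[[[100, 118, 129], [101, 119, 128], [114, 130, 146], [104, 121, 130], [97, 114, 125]], [[102, 118, 127], [101, 120, 131], [113, 131, 145], [128, 140, 142], [100, 120, 128]], [[103, 117, 129], [110, 128, 140], [113, 133, 148], [108, 127, 139], [102, 120, 128]], [[107, 127, 137], [106, 125, 137], [53, 65, 71], [104, 120, 134], [106, 122, 132]]]
tin [ 775.82743931 -367.30144181    0.        ] [ 724.73887247 -336.15655554    0.        ]
tin [ 751.65795415 -344.85097017   60.        ] [ 696.34899817 -307.20211215   60.        ]
tin [ 739.57321157 -333.62573435   90.        ] [ 682.15406102 -292.72489046   90.        ]
[ 597.03804412 -248.2346516   180.19350886]
```

```bash
python3 -m handwheel '[[0,[-3,2,30],[0,0,0]],[0,[0,0,40],[0,0,0]],[0,[0,0,40],[0,0,0]],[0,[0,0,25],[0,0,0]],[0,[0,0,12],[0,0,0]],[0,[0,0,3],[0,0,0]],[0,[0,0,0],[0,0,0]]]'
python3 - <<'E'
from h import *
snap('wrist','w2.png')
E
```

```text
time_s: 3.9
position: [601.2, -250.8, 32.9]
ee_rot: [0.001, 0.567, 0.824, 0.0]
contact_force: [0.8, -0.1, -0.6]
opening: 85.5
```

View pics/w2.png

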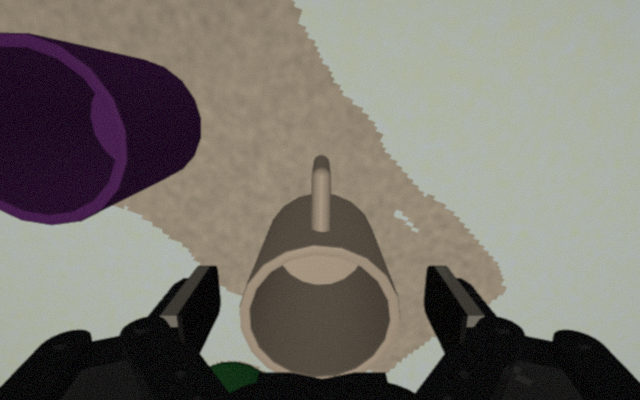

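The cup rim is centred at about (320,310), between the pads at x=217 and x=427. I close.

```bash
python3 - <<'E'
from h import *
c=imaging.get_calibration('wrist');print(onz(c,320,311,72))
E
python3 -m handwheel '[[60,[0,0,0],[0,0,0]],[80,[0,0,0],[0,0,0]],[100,[0,0,0],[0,0,0]],[130,[0,0,0],[0,0,0]],[160,[0,0,0],[0,0,0]],[200,[0,0,0],[0,0,0]],[200,[0,0,0],[0,0,0]],[200,[0,0,0],[0,0,0]]]'
```

```text
[ 599.68639623 -247.4628671    72.        ]
time_s: 4.75
position: [600.9, -250.8, 32.4]
ee_rot: [0.001, 0.567, 0.824, 0.0]
contact_force: [-2.0, -0.8, 7.0]
opening: 54.1
```

```bash
python3 -m handwheel '[[200,[0,0,-10],[0,0,0]],[200,[0,0,-20],[0,0,0]],[200,[0,0,-40],[0,0,0]],[200,[0,0,-40],[0,0,0]],[200,[0,0,-30],[0,0,0]],[200,[0,0,-10],[0,0,0]],[200,[0,0,0],[0,0,0]]]'
python3 - <<'E'
from h import *
snap('wrist','w3.png')
c=imaging.get_calibration('wrist');s=manip.read_state();print(s['position'],s['contact_force'],s['opening']);print(c['pose'])
E
```

```text
time_s: 5.45
position: [600.6, -250.6, 182.2]
ee_rot: [0.001, 0.567, 0.824, 0.0]
contact_force: [-0.5, 0.7, -4.5]
opening: 53.7
[ 600.09541667 -250.30525868  180.26709817] [-0.91918221 -0.06459146 -4.25686883] 53.746403631819284
[[ 9.33872294e-01  3.42478503e-01  1.02912651e-01  5.74289641e+02]
 [ 3.57606667e-01 -8.94448473e-01 -2.68476072e-01 -1.81826372e+02]
 [ 1.02780432e-04  2.87524615e-01 -9.57773243e-01  3.23991089e+02]
 [ 0.00000000e+00  0.00000000e+00  0.00000000e+00  1.00000000e+00]]
```

View pics/w3.png

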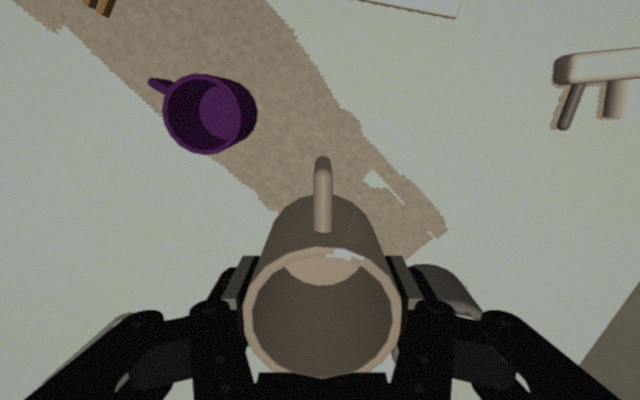

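```bash
python3 -m handwheel '[[200,[0,0,0],[0,0,0.06]],[200,[0,0,0],[0,0,0.06]],[200,[0,0,0],[0,0,0.06]],[200,[15,0,0],[0,0,0]],[200,[30,0,0],[0,0,0]],[200,[40,1,0],[0,0,0]],[200,[40,1,0],[0,0,0]],[200,[40,1,0],[0,0,0]]]'
python3 -m handwheel '[[200,[40,1,0],[0,0,0]],[200,[40,1,0],[0,0,0]],[200,[40,1,0],[0,0,0]],[200,[40,1,0],[0,0,0]],[200,[35,0,0],[0,0,0]],[200,[20,0,0],[0,0,0]],[200,[5,0,0],[0,0,0]],[200,[0,0,0],[0,0,0]]]'
python3 - <<'E'
from h import *
snap('top','t1.png');snap('scene','s1.png');snap('wrist','w4.png')
s=manip.read_state();print(s['position'],s['ee_rot'],s['contact_force'],s['opening'])
a=cv2.imread('pics/top1.png') if 0 else cv2.imread('pics/t1.png')
cv2.imwrite('pics/t1c.png',cv2.convertScaleAbs(cv2.resize(a[130:280,150:340],None,fx=4,fy=4,interpolation=cv2.INTER_CUBIC),alpha=1.6))
a=cv2.imread('pics/s1.png')
cv2.imwrite('pics/s1c.png',cv2.convertScaleAbs(cv2.resize(a[50:240,280:430],None,fx=3,fy=3,interpolation=cv2.INTER_CUBIC),alpha=1.6))
E
```

```text
time_s: 6.3
position: [571.7, -85.5, 179.5]
ee_rot: [-0.001, 0.638, 0.77, -0.001]
contact_force: [0.8, -0.7, -2.8]
opening: 54.1
time_s: 7.1
position: [535.7, 129.7, 180.2]
ee_rot: [-0.001, 0.638, 0.77, -0.001]
contact_force: [0.7, -0.8, -3.2]
opening: 53.5
[536.46541385 128.34207329 180.81419207] [-1.95209507e-04  6.39018904e-01  7.69190931e-01 -3.38279115e-04] [-0.13924188 -0.65373521 -3.01480101] 54.10765161659113
```

View pics/t1c.png

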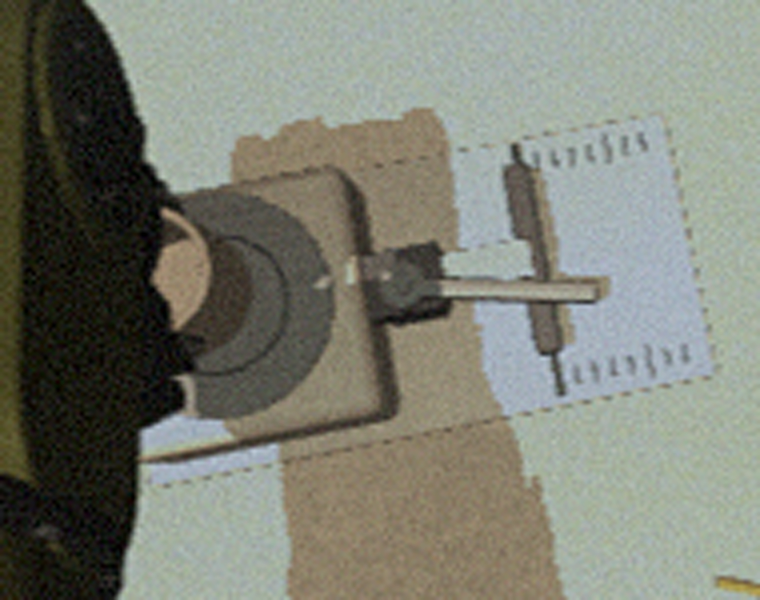

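View pics/s1c.png

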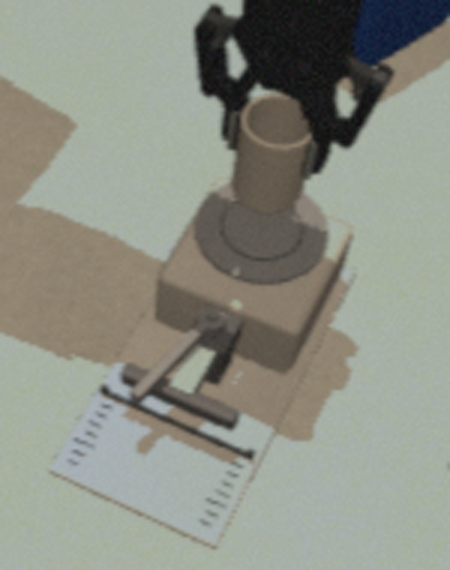

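View pics/w4.png

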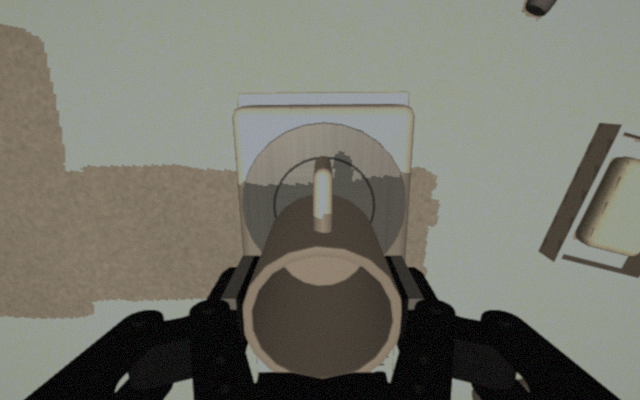

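```bash
python3 - <<'E'
from h import *
c=imaging.get_calibration('wrist');S=imaging.get_calibration('scene');T=imaging.get_calibration('top')
e=np.array([-.184,.983,0]);x=np.array([.983,.184,0])
a=onz(c,324,123,100);print('pan far-55',a-55*e)
print('edges',onz(c,243,205,100),onz(c,405,205,100))
print('circle far 34',onz(c,324,157,100)-34*e, 'near? ring sides',onz(c,274,205,100),onz(c,376,205,100))
for u,v in[(240,98),(240,412)]: pass
print('rim wrist',onz(c,322.5,313,220))
cs=lambda u,v:(280+(u+.5)/3-.5,50+(v+.5)/3-.5)
ct=lambda u,v:(150+(u+.5)/4-.5,130+(v+.5)/4-.5)
print('rim scene',onz(S,*cs(276,121),220))
print('pan scene: ring',onz(S,*cs(261,226),100))
print('rim top R edge',onz(T,*ct(210,272),220))
E
```

```text
pan far-55 [537.37648785 133.2730421  100.        ]
edges [483.81771755 124.64010006 100.        ] [590.62329244 144.63535742 100.        ]
circle far 34 [537.48000365 132.93240957 100.        ] near? ring sides [504.25605077 128.46639596 100.        ] [571.50399381 141.05600028 100.        ]
rim wrist [536.52991479 131.64915164 220.        ]
rim scene [533.70121485 127.38752023 220.        ]
pan scene: ring [534.4007205  134.73985955 100.        ]
rim top R edge [534.04189437 100.57392155 220.        ]
```

Cup minus pan is about (-1,-2.5) mm, averaged over the views. I correct and lower.

```bash
python3 -m handwheel '[[200,[2,1,10],[0,0,0]],[200,[0,0,15],[0,0,0]],[200,[0,0,12],[0,0,0]],[200,[0,0,5],[0,0,0]],[200,[0,0,3],[0,0,0]],[200,[0,0,2],[0,0,0]],[200,[0,0,2],[0,0,0]],[200,[0,0,0],[0,0,0]]]'
python3 -m handwheel '[[200,[0,0,1],[0,0,0]],[200,[0,0,1],[0,0,0]],[200,[0,0,1],[0,0,0]],[200,[0,0,0],[0,0,0]]]'
python3 -m handwheel '[[200,[0,0,1],[0,0,0]],[200,[0,0,1],[0,0,0]],[200,[0,0,1],[0,0,0]],[200,[0,0,0],[0,0,0]]]'
```

```text
time_s: 8.05
position: [537.2, 131.4, 132.4]
ee_rot: [0.0, 0.639, 0.769, 0.0]
contact_force: [0.1, 0.7, -3.3]
opening: 53.9
time_s: 8.45
position: [537.2, 131.4, 129.3]
ee_rot: [0.0, 0.639, 0.769, 0.0]
contact_force: [-0.3, 0.4, -1.6]
opening: 53.9
time_s: 8.85
position: [537.2, 131.4, 126.2]
ee_rot: [0.0, 0.639, 0.769, 0.0]
contact_force: [0.3, 0.8, -2.2]
opening: 53.9
```

```bash
python3 -m handwheel '[[200,[0,0,1],[0,0,0]],[200,[0,0,1],[0,0,0]],[200,[0,0,1],[0,0,0]],[200,[0,0,1],[0,0,0]],[200,[0,0,0],[0,0,0]]]'
python3 - <<'E'
from h import *
for i in range(3):
    snap('scene','s2.png');print(manip.read_state()['contact_force'])
snap('wrist','w5.png')
a=cv2.imread('pics/s2.png')
cv2.imwrite('pics/s2c.png',cv2.convertScaleAbs(cv2.resize(a[50:240,280:430],None,fx=3,fy=3,interpolation=cv2.INTER_CUBIC),alpha=1.6))
E
```

```text
time_s: 9.35
position: [537.1, 131.4, 122.2]
ee_rot: [0.0, 0.639, 0.769, 0.0]
contact_force: [0.3, -0.2, -0.5]
opening: 53.8
[-0.22696468 -0.15739638 -1.41369431]
[ 0.07896542  0.10879187 -0.669715  ]
[ 0.30673884 -0.26624687 -0.61785272]
```

View pics/s2c.png

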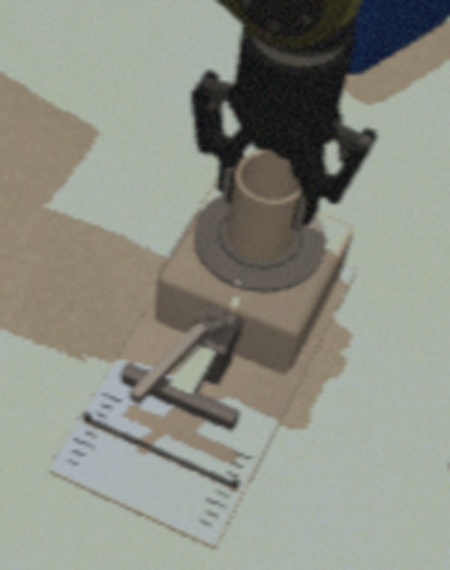

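View pics/w5.png

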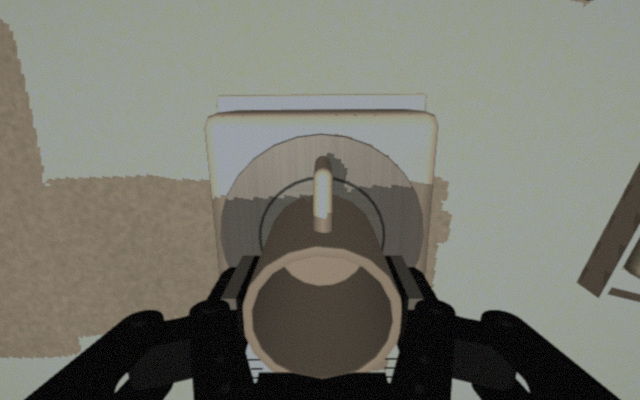

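```bash
python3 -m handwheel '[[200,[0,0,1],[0,0,0]],[200,[0,0,0],[0,0,0]],[120,[0,0,0],[0,0,0]],[80,[0,0,0],[0,0,0]],[40,[0,0,0],[0,0,0]],[0,[0,0,0],[0,0,0]],[0,[0,0,0],[0,0,0]],[0,[0,0,0],[0,0,0]]]'
python3 - <<'E'
from h import *
snap('scene','s3.png');snap('wrist','w6.png')
a=cv2.imread('pics/s3.png')
cv2.imwrite('pics/s3c.png',cv2.convertScaleAbs(cv2.resize(a[50:240,280:430],None,fx=3,fy=3,interpolation=cv2.INTER_CUBIC),alpha=1.6))
E
```

```text
time_s: 10.35
position: [537.1, 131.4, 121.3]
ee_rot: [-0.0, 0.639, 0.769, -0.0]
contact_force: [0.7, -0.3, -0.6]
opening: 85.7
```

View pics/s3c.png

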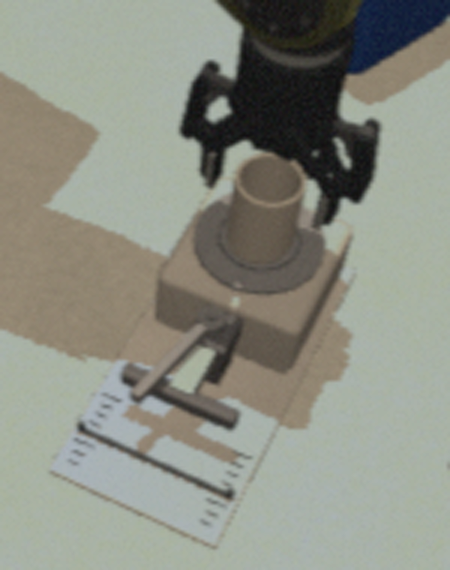

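View pics/w6.png

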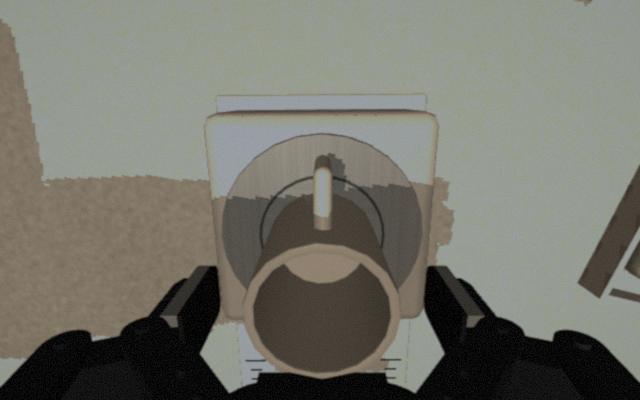

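The cup stands free on the pan. I rise straight up, then look from above.

```bash
python3 -m handwheel '[[0,[0,0,-10],[0,0,0]],[0,[0,0,-20],[0,0,0]],[0,[0,0,-35],[0,0,0]],[0,[0,0,-40],[0,0,0]],[0,[-40,0,0],[0,0,0]],[0,[-45,0,0],[0,0,0]],[0,[-45,0,0],[0,0,0]],[0,[0,0,0],[0,0,0]]]'
python3 - <<'E'
from h import *
s=manip.read_state();print(s['position'],s['qpos'])
c=imaging.get_calibration('wrist');np.save('c7.npy',c,allow_pickle=True)
snap('scene','s4.png');snap('wrist','w7.png');snap('top','t4.png')
a=cv2.imread('pics/s4.png')
cv2.imwrite('pics/s4c.png',cv2.convertScaleAbs(cv2.resize(a[50:240,280:430],None,fx=3,fy=3,interpolation=cv2.INTER_CUBIC),alpha=1.6))
a=cv2.imread('pics/t4.png')
cv2.imwrite('pics/t4c.png',cv2.convertScaleAbs(cv2.resize(a[130:280,150:340],None,fx=4,fy=4,interpolation=cv2.INTER_CUBIC),alpha=1.6))
E
```

```text
time_s: 11.25
position: [561.5, -0.7, 227.0]
ee_rot: [0.001, 0.64, 0.768, -0.0]
contact_force: [-0.6, 1.0, 0.5]
opening: 85.3
[561.48301957  -0.68761525 227.0032624 ] [-6.61323608e-02  3.28499188e-01  1.49364842e+00 -7.63403177e-04
  1.31871580e+00 -2.46579487e-01]
```

View pics/s4c.png

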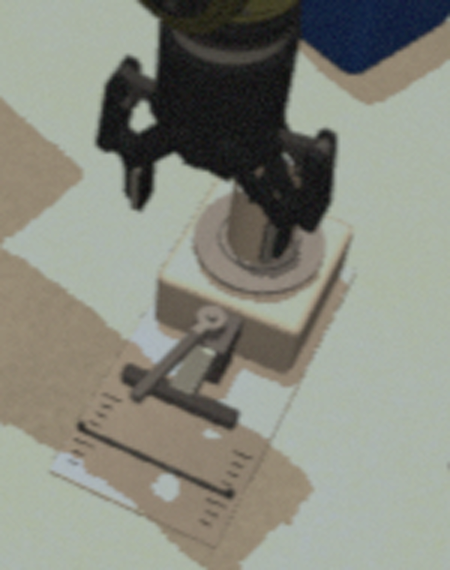

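View pics/w7.png

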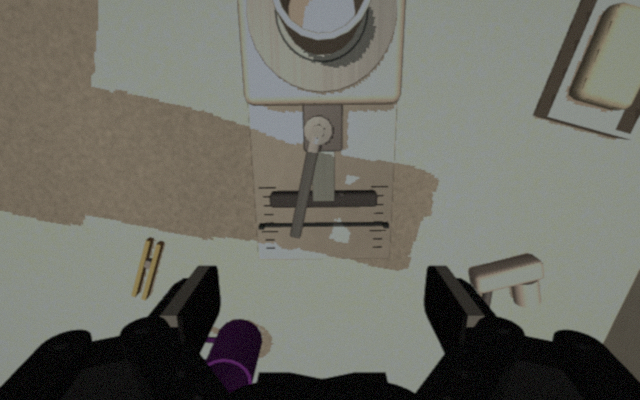

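View pics/t4c.png

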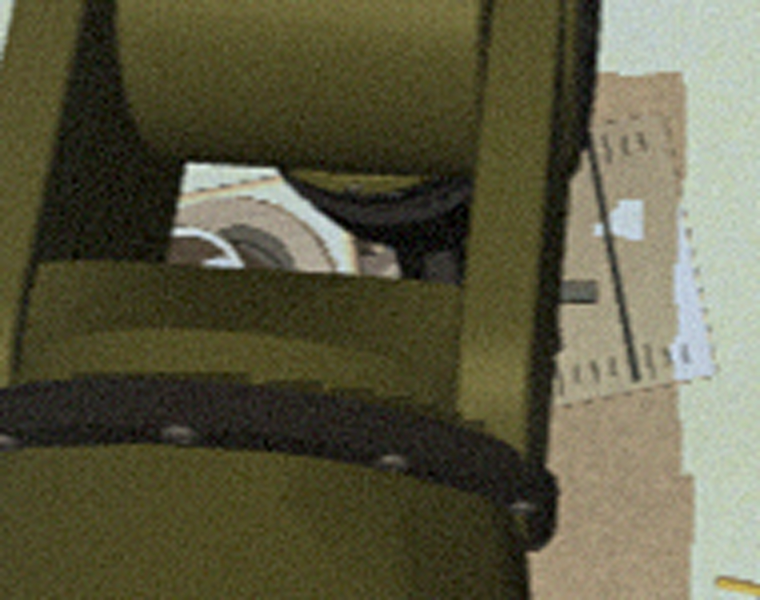

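```bash
cat >> h.py <<'E'
YAW=0.185;O=np.array([536.,132.])
EX=np.array([np.cos(YAW),np.sin(YAW)]);EY=np.array([-np.sin(YAW),np.cos(YAW)])
def loc(p): d=np.array(p)[:2]-O; return np.round([d@EX,d@EY],1)
E
python3 - <<'E'
from h import *
c=np.load('c7.npy',allow_pickle=True).item();S=imaging.get_calibration('scene');T=imaging.get_calibration('top')
print('tcp',loc(manip.read_state()['position']))
for n,u,v,z in [('tabL',261,226,16),('tabR',388,225,16),('ptr mid',325,226,10),('xbarL',270,199,56),('xbarR',377,198,56),('xb top front',324,206,60),('tip',296,237,78),('pivot',319,130,78),('plate L',259,260,6),('plate R',390,262,6),('housing R',402,101,74),('housing L',245,104,74),('rodL',315,180,62),('rodR',334,180,62)]:
    print(n,loc(onz(c,u,v,z)))
cs=lambda u,v:(280+(u+.5)/3-.5,50+(v+.5)/3-.5);ct=lambda u,v:(150+(u+.5)/4-.5,130+(v+.5)/4-.5)
print('S tabs',loc(onz(S,*cs(83,428),14)),loc(onz(S,*cs(230,494),14)))
print('S plate',loc(onz(S,*cs(52,471),6)),loc(onz(S,*cs(215,548),6)))
print('T tab',loc(onz(T,*ct(635,378),14)),'plate',loc(onz(T,*ct(714,374),6)))
a=cv2.imread('pics/w7.png');cv2.imwrite('pics/w7c.png',cv2.convertScaleAbs(cv2.resize(a[0:270,230:410],None,fx=3,fy=2.2,interpolation=cv2.INTER_CUBIC),alpha=1.5))
E
```

```text
tcp [   1.  -130.5]
tabL [ -64.5 -191.7]
tabR [  72.6 -191.1]
ptr mid [   4.7 -194.2]
xbarL [ -47.2 -150.2]
xbarR [  52.9 -149.6]
xb top front [   3.3 -156. ]
tip [ -22.1 -179.6]
pivot [ -0.8 -85.3]
plate L [ -70.8 -236.7]
plate R [  79.2 -239.9]
housing R [ 66.8 -62.7]
housing L [-61.1 -64.6]
rodL [  -4.8 -130.9]
rodR [  12.3 -130.9]
S tabs [ -63.6 -191. ] [  68.7 -189.7]
S plate [ -68.9 -234.4] [  77.1 -234.3]
T tab [ -67.7 -191.2] plate [ -73.2 -233.9]
```

View pics/w7c.png

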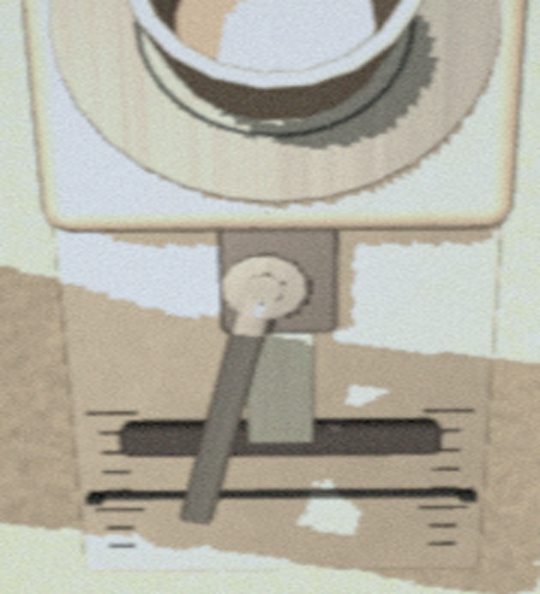

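The wrist view shows:
- The cup on the pan, with the ring just around it.
- The crossbar at rows 191-206 and the lever tip at (296,237).
- The pointer tabs at (261,226) and (388,225), about 40 mm out from home.

The rod is at local x of about +2.5 and the pointer at local y of about -191. I descend behind the crossbar.

```bash
python3 -m handwheel '[[0,[4,2,20],[0,0,0]],[0,[0,0,40],[0,0,0]],[0,[0,0,40],[0,0,0]],[0,[0,0,30],[0,0,0]],[0,[0,0,20],[0,0,0]],[0,[0,0,0],[0,0,0]],[0,[0,0,0],[0,0,0]]]'
python3 - <<'E'
from h import *
s=manip.read_state();print(loc(s['position']),s['position'])
c=imaging.get_calibration('wrist');
snap('wrist','w8.png');snap('scene','s8.png')
a=cv2.imread('pics/s8.png')
cv2.imwrite('pics/s8c.png',cv2.convertScaleAbs(cv2.resize(a[50:240,270:430],None,fx=3,fy=3,interpolation=cv2.INTER_CUBIC),alpha=1.6))
E
```

```text
time_s: 12.1
position: [562.6, 8.8, 77.2]
ee_rot: [0.0, 0.638, 0.77, 0.0]
contact_force: [-0.1, -0.4, 1.1]
opening: 85.3
[   3.4 -125.9] [562.55866109   8.83397557  77.21997265]
```

View pics/w8.png

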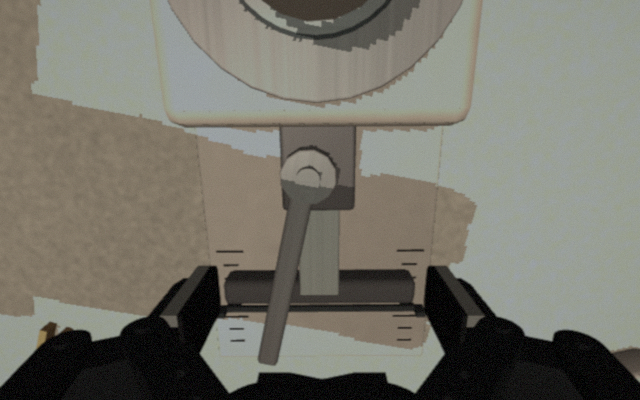

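View pics/s8c.png

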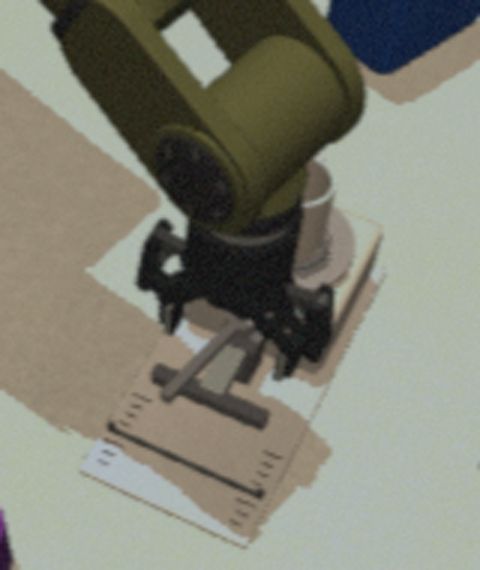

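```bash
python3 - <<'E'
from h import *
s=manip.read_state();print(loc(s['position']),s['position'])
c=imaging.get_calibration('wrist')
for n,u,v,z in [('xb back',350,270,60),('xb front',350,303,55),('sleeve front',320,208,64),('ptr',350,310,10),('xL',226,287,55),('xR',413,287,55),('rodL',301,250,62),('rodR',339,250,62),('tip',268,363,72)]:
    print(n,loc(onz(c,u,v,z)))
print(proj(c,list(s['position'][:2])+[60]))
E
```

```text
[   3.8 -126.5] [563.01953569   8.4092771   77.97065994]
xb back [  18.7 -136.3]
xb front [  19.7 -158.7]
sleeve front [   3.4 -101.8]
ptr [  24.1 -192.8]
xL [ -46.9 -148.9]
xR [  53.2 -148.9]
rodL [  -6.  -124.3]
rodR [  12.8 -124.3]
tip [ -23.5 -183.3]
(np.float64(320.8882840512455), np.float64(252.36729689658875))
```

```bash
python3 -m handwheel '[[0,[2,0,10],[0,0,0]],[0,[0,0,10],[0,0,0]],[0,[0,0,10],[0,0,0]],[0,[0,0,8],[0,0,0]],[0,[0,0,6],[0,0,0]],[0,[0,0,3],[0,0,0]],[0,[0,0,0],[0,0,0]],[0,[0,0,0],[0,0,0]]]'
python3 - <<'E'
from h import *
s=manip.read_state();print(loc(s['position']),s['position'],s['contact_force'])
snap('wrist','w9.png');snap('scene','s9.png')
a=cv2.imread('pics/s9.png')
cv2.imwrite('pics/s9c.png',cv2.convertScaleAbs(cv2.resize(a[50:240,270:430],None,fx=3,fy=3,interpolation=cv2.INTER_CUBIC),alpha=1.6))
E
```

```text
time_s: 13.0
position: [562.1, 9.8, 29.5]
ee_rot: [0.0, 0.639, 0.769, 0.0]
contact_force: [-0.5, 0.2, -0.4]
opening: 85.4
[   3.2 -124.9] [562.08156402   9.83575255  29.52464236] [-0.50185496  0.1735507  -0.41457158]
```

View pics/w9.png

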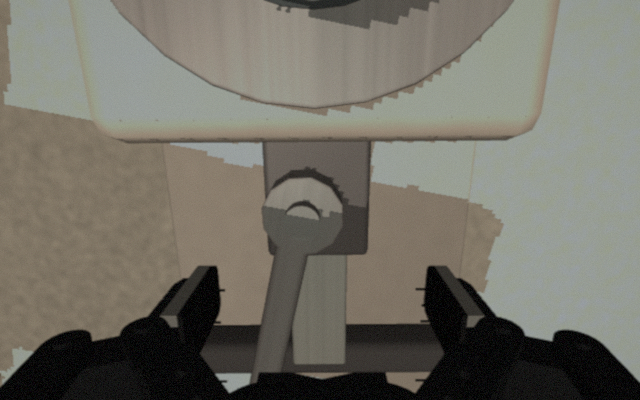

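View pics/s9c.png

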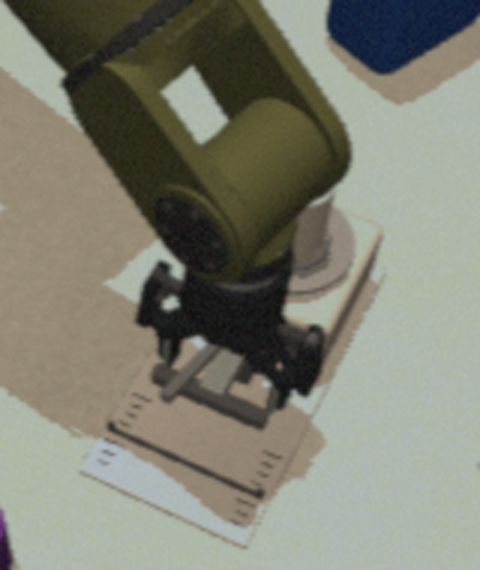

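```bash
python3 -m handwheel '[[0,[-5,0,0],[0,0,0]],[0,[-6,0,0],[0,0,0]],[0,[-7,0,0],[0,0,0]],[0,[-7,0,0],[0,0,0]],[0,[-6,0,0],[0,0,0]],[0,[-5,0,0],[0,0,0]],[0,[0,0,0],[0,0,0]],[0,[0,0,0],[0,0,0]]]'
python3 - <<'E'
from h import *
s=manip.read_state();print(loc(s['position']),s['position'],s['contact_force'],s['contact_force'][:2]@EY)
snap('wrist','w10.png');snap('scene','s10.png');snap('top','t10.png')
a=cv2.imread('pics/s10.png')
cv2.imwrite('pics/s10c.png',cv2.convertScaleAbs(cv2.resize(a[110:240,280:420],None,fx=4.5,fy=4.5,interpolation=cv2.INTER_CUBIC),alpha=1.6))
a=cv2.imread('pics/t10.png')
cv2.imwrite('pics/t10c.png',cv2.convertScaleAbs(cv2.resize(a[130:280,180:370],None,fx=4,fy=4,interpolation=cv2.INTER_CUBIC),alpha=1.6))
E
```

```text
time_s: 13.9
position: [568.6, -25.7, 29.3]
ee_rot: [0.0, 0.639, 0.769, 0.0]
contact_force: [0.4, 4.5, 1.8]
opening: 85.3
[   3. -161.] [568.58497452 -25.72604296  29.3264452 ] [0.42394092 4.53794001 1.76704225] 4.382523276064774
```

View pics/w10.png

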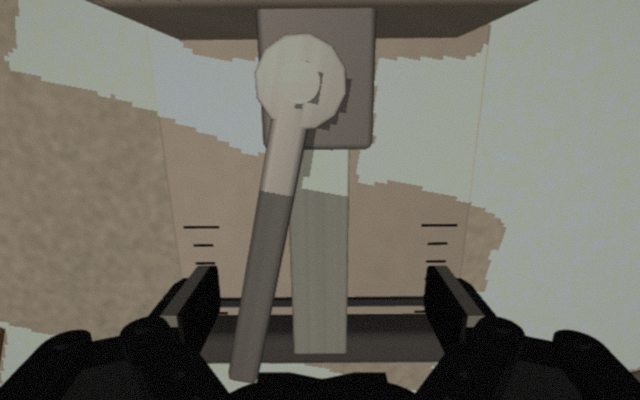

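View pics/s10c.png

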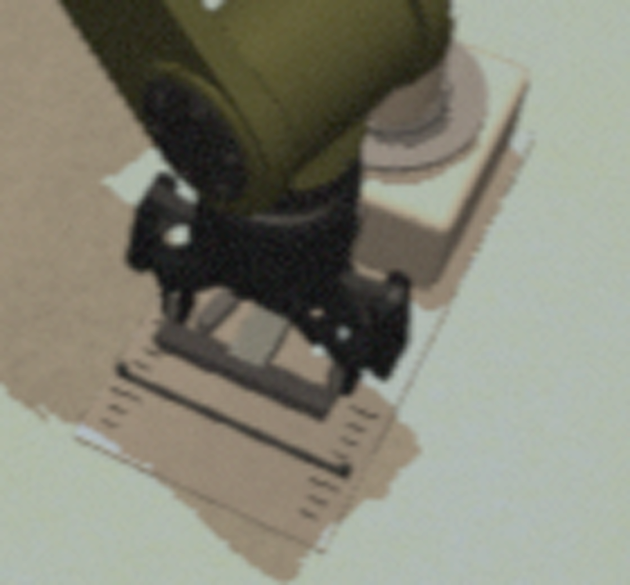

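View pics/t10c.png

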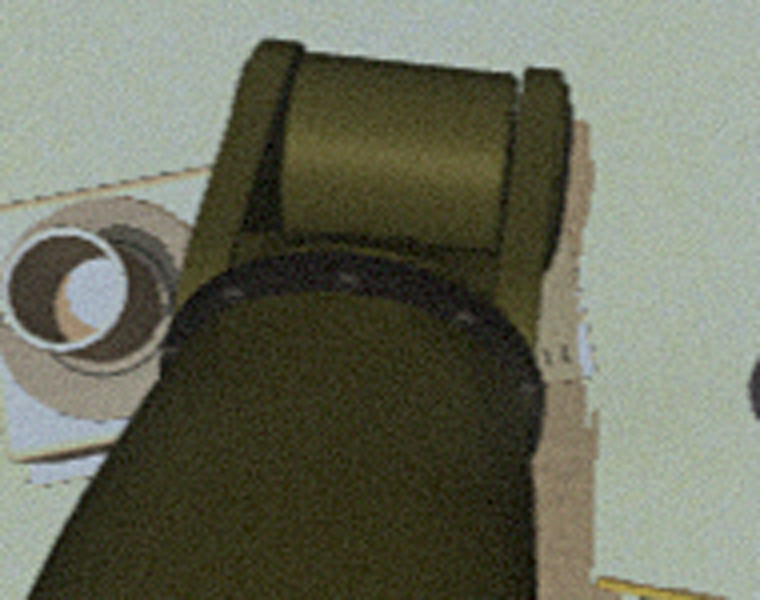

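```bash
python3 - <<'E'
from h import *
c=imaging.get_calibration('wrist');S=imaging.get_calibration('scene')
im=cv2.imread('pics/w10.png').mean(2)
print(np.round(im[285:372,355:415].mean(1)).astype(int).tolist())
for n,u,v,z in [('ptr',380,302,10),('ptr12',380,302,12),('xb bb',380,316,44),('xb bt',380,347,60),('xb ft',380,361,60),('sleeve front top',320,149,64),('plate',0,0,6)]:
    print(n,loc(onz(c,u,v,z)))
cs=lambda u,v:(280+(u+.5)/4.5-.5,110+(v+.5)/4.5-.5)
print('S ptr',loc(onz(S,*cs(122,369),15)),loc(onz(S,*cs(346,469),15)),loc(onz(S,*cs(234,421),11)))
print('S xb front bottom edge',loc(onz(S,*cs(157,345),46)),loc(onz(S,*cs(325,415),46)),'top end', loc(onz(S,*cs(168,322),60)),loc(onz(S,*cs(333,398),60)))
E
python3 - <<'E'
import cv2
a=cv2.imread('pics/w10.png');cv2.imwrite('pics/w10c.png',cv2.convertScaleAbs(cv2.resize(a[200:380,180:460],None,fx=2.8,fy=2.8,interpolation=cv2.INTER_CUBIC),alpha=1.7))
E
```

```text
[115, 115, 116, 115, 115, 116, 115, 115, 115, 116, 108, 80, 38, 19, 27, 38, 40, 40, 39, 40, 57, 90, 112, 116, 116, 116, 115, 114, 99, 55, 26, 27, 28, 27, 28, 27, 28, 29, 29, 29, 29, 29, 28, 30, 30, 31, 35, 37, 41, 44, 46, 49, 50, 51, 53, 54, 55, 56, 56, 56, 55, 55, 55, 55, 55, 55, 55, 55, 55, 55, 55, 55, 55, 54, 53, 51, 59, 85, 108, 114, 115, 115, 114, 114, 115, 115, 109]
ptr [  34.4 -190. ]
ptr12 [  34.  -188.8]
xb bb [  28.2 -175.4]
xb bt [  25.8 -178.2]
xb ft [  26.1 -184.7]
sleeve front top [   2.8 -101.9]
plate [-133.   -46.8]
S ptr [ -65.6 -190.4] [  68.7 -188.8] [   2.4 -188.6]
S xb front bottom edge [ -47.2 -184.5] [  49.6 -181.2] top end [ -44.8 -176.8] [  51.2 -177.9]
```

View pics/w10c.png

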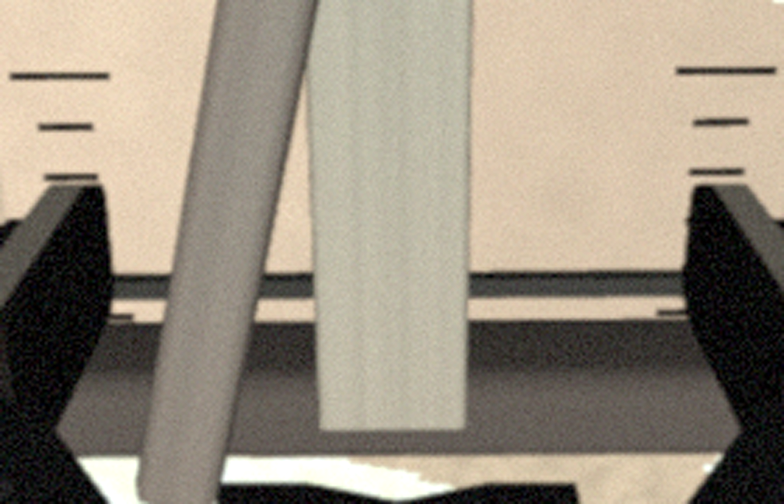

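```bash
python3 -m handwheel '[[0,[-3,0,0],[0,0,0]],[0,[-3,0,0],[0,0,0]],[0,[-3,0,0],[0,0,0]],[0,[0,0,0],[0,0,0]],[0,[0,0,0],[0,0,0]]]'
python3 - <<'E'
from h import *
s=manip.read_state();print(loc(s['position']),s['position'],s['contact_force'],s['contact_force'][:2]@EY)
c=imaging.get_calibration('wrist');np.save('c11.npy',c,allow_pickle=True)
snap('wrist','w11.png');snap('scene','s11.png')
im=cv2.imread('pics/w11.png').mean(2)
print(np.round(im[230:390,355:415].mean(1)).astype(int).tolist())
a=cv2.imread('pics/w11.png');cv2.imwrite('pics/w11c.png',cv2.convertScaleAbs(cv2.resize(a[200:380,180:460],None,fx=2.8,fy=2.8,interpolation=cv2.INTER_CUBIC),alpha=1.7))
a=cv2.imread('pics/s11.png')
cv2.imwrite('pics/s11c.png',cv2.convertScaleAbs(cv2.resize(a[110:240,280:420],None,fx=4.5,fy=4.5,interpolation=cv2.INTER_CUBIC),alpha=1.6))
E
```

```text
time_s: 14.55
position: [570.2, -34.2, 29.3]
ee_rot: [0.0, 0.639, 0.769, 0.0]
contact_force: [1.9, 4.7, 2.7]
opening: 85.2
[   3.  -169.7] [570.18144857 -34.2217596   29.31323649] [1.90564537 4.70421698 2.70133352] 4.273408542158092
[117, 117, 117, 117, 117, 117, 117, 117, 117, 116, 117, 116, 117, 117, 117, 117, 117, 117, 117, 116, 116, 116, 116, 116, 116, 116, 116, 116, 116, 116, 116, 116, 116, 116, 116, 116, 116, 116, 116, 116, 116, 116, 116, 116, 116, 116, 116, 116, 116, 116, 116, 102, 57, 22, 25, 36, 40, 40, 39, 38, 44, 74, 109, 117, 117, 117, 116, 116, 117, 117, 116, 116, 116, 116, 116, 116, 116, 116, 116, 116, 116, 116, 114, 101, 55, 26, 27, 29, 27, 28, 28, 28, 28, 28, 28, 29, 30, 30, 30, 30, 31, 34, 38, 41, 44, 47, 48, 50, 52, 52, 54, 55, 56, 56, 56, 56, 56, 56, 56, 56, 55, 55, 55, 55, 55, 55, 54, 55, 54, 53, 51, 61, 89, 111, 115, 115, 115, 115, 115, 115, 115, 110, 91, 69, 60, 59, 60, 58, 58, 58, 57, 56, 56, 51, 44, 39, 33, 29, 26, 23]
```

View pics/w11c.png

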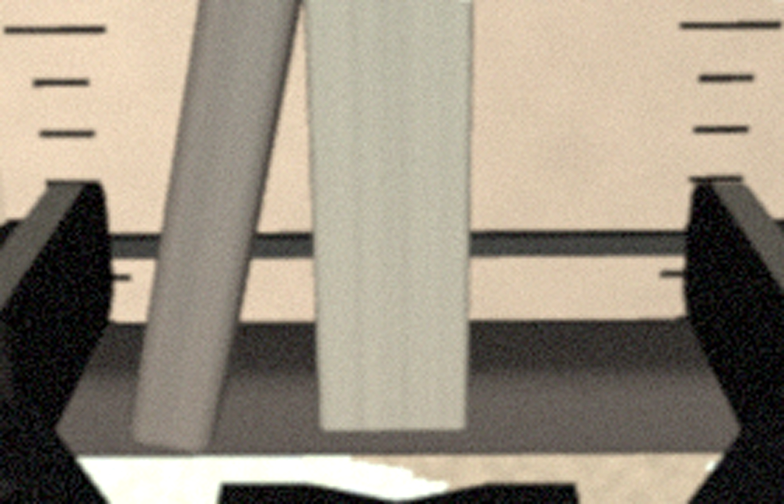

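View pics/s11c.png

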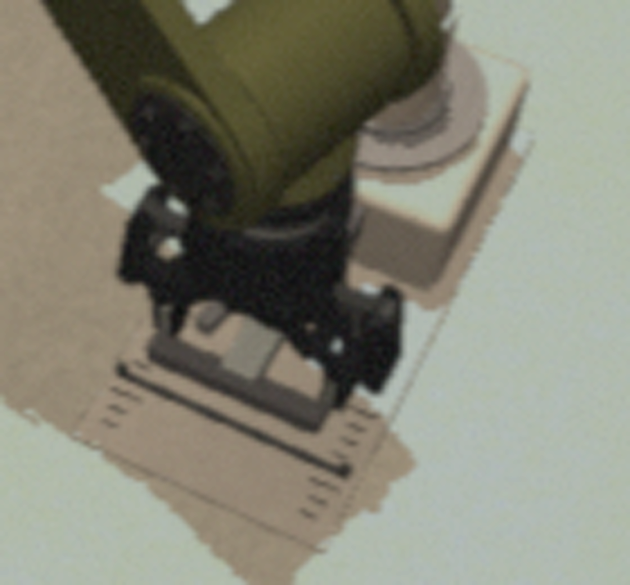

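```bash
python3 - <<'E'
from h import *
c=np.load('c11.npy',allow_pickle=True).item();S=imaging.get_calibration('scene')
for n,u,v,z in [('ptr',385,288,10),('ptr',385,288,12),('xb bb',385,313.7,45.5),('xb ft',385,361.3,58.5)]:
    print(n,z,loc(onz(c,u,v,z)))
# predicted rows for ideal geometry w/ 14x16 box of 3mm rounding centred at yc, 
from h import EX,EY,O
def W(x,y,z): return list(O+EX*x+EY*y)+[z]
for yc in(-186,-187,-188,-189): 
  t=np.linspace(0,2*np.pi,73); r=3
  rows=[proj(c,W(26,yc+sy*(7-r)+r*np.cos(a),52+sz*(8-r)+r*np.sin(a)))[1] for a in t for sy in(-1,1) for sz in(-1,1)]
  print(yc,round(min(rows),1),round(max(rows),1))
for yp in(-187,-188,-189,-190,-191): print(yp,[round(proj(c,W(34,yp+d,10))[1],1) for d in(2,-2)])
cs=lambda u,v:(280+(u+.5)/4.5-.5,110+(v+.5)/4.5-.5)
print('S ptr',loc(onz(S,*cs(122,369),14)),loc(onz(S,*cs(346,469),14)))
print('S xb top surface end mids',loc(onz(S,*cs(157,342),60)),loc(onz(S,*cs(323,408),60)))
E
```

```text
ptr 10 [  36.6 -190.6]
ptr 12 [  36.2 -189.4]
xb bb 45.5 [  30.  -182.2]
xb ft 58.5 [  28.4 -195.1]
-186 307.9 356.1
-187 310.0 358.3
-188 312.0 360.4
-189 314.1 362.5
-187 [np.float64(278.4), np.float64(285.3)]
-188 [np.float64(280.1), np.float64(287.0)]
-189 [np.float64(281.9), np.float64(288.7)]
-190 [np.float64(283.6), np.float64(290.4)]
-191 [np.float64(285.3), np.float64(292.1)]
S ptr [ -65.9 -189.8] [  68.5 -188.3]
S xb top surface end mids [ -44.1 -190.5] [  49.1 -185.6]
```

```bash
python3 -m handwheel '[[0,[-1.5,0,0],[0,0,0]],[0,[0,0,0],[0,0,0]],[0,[0,0,-3],[0,0,0]],[0,[0,0,-3],[0,0,0]],[0,[0,0,0],[0,0,0]],[0,[0,0,0],[0,0,0]],[0,[0,0,0],[0,0,0]]]'
python3 - <<'E'
from h import *
s=manip.read_state();print(loc(s['position']),s['position'],s['contact_force'],s['contact_force'][:2]@EY)
c=imaging.get_calibration('wrist');np.save('c12.npy',c,allow_pickle=True)
snap('wrist','w12.png');snap('scene','s12.png')
im=cv2.imread('pics/w12.png').mean(2)
r=im[230:390,355:415].mean(1)
print([(230+i,int(r[i])) for i in range(160) if abs(r[min(i+1,159)]-r[i])>12])
a=cv2.imread('pics/w12.png');cv2.imwrite('pics/w12c.png',cv2.convertScaleAbs(cv2.resize(a[100:400,160:480],None,fx=2,fy=2,interpolation=cv2.INTER_CUBIC),alpha=1.7))
def W(x,y,z): return list(O+EX*x+EY*y)+[z]
for yc in(-188,-189,-190,-191,-192): 
  t=np.linspace(0,2*np.pi,73); q=3
  rows=[proj(c,W(26,yc+sy*(7-q)+q*np.cos(a),52+sz*(8-q)+q*np.sin(a)))[1] for a in t for sy in(-1,1) for sz in(-1,1)]
  print(yc,'xb',round(min(rows),1),round(max(rows),1),'ptr',[round(proj(c,W(34,yc+d,10))[1],1) for d in(2,-2)])
E
```

```text
time_s: 15.35
position: [569.9, -35.8, 35.2]
ee_rot: [-0.001, 0.639, 0.769, -0.0]
contact_force: [-4.4, 3.3, 0.7]
opening: 85.4
[   2.4 -171.1] [569.87420013 -35.78049648  35.20332503] [-4.38710292  3.25468316  0.68179962] 4.006138440998421
[(273, 104), (274, 64), (282, 48), (283, 79), (304, 116), (305, 103), (306, 57), (350, 51), (351, 72), (371, 110), (372, 91)]
-188 xb 301.3 347.1 ptr [np.float64(272.3), np.float64(279.0)]
-189 xb 303.3 349.2 ptr [np.float64(274.0), np.float64(280.7)]
-190 xb 305.3 351.2 ptr [np.float64(275.7), np.float64(282.3)]
-191 xb 307.3 353.3 ptr [np.float64(277.4), np.float64(284.0)]
-192 xb 309.3 355.3 ptr [np.float64(279.0), np.float64(285.6)]
```

View pics/w12c.png

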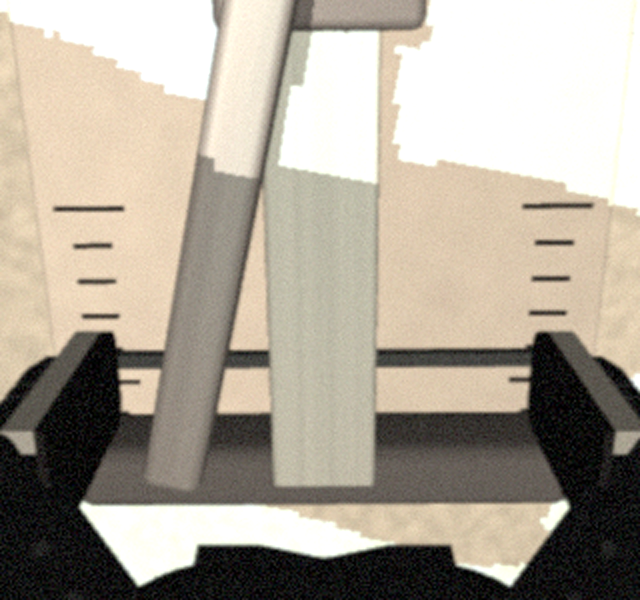

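Measured: crossbar at about -190.0, pointer at about -190.4, lever open, pull 4 N held for over 0.5 s. I close slowly.

```bash
python3 -m handwheel '[[0,[0,0,0],[0,0,0]],[40,[0,0,0],[0,0,0]],[70,[0,0,0],[0,0,0]],[100,[0,0,0],[0,0,0]],[120,[0,0,0],[0,0,0]],[140,[0,0,0],[0,0,0]]]'
python3 - <<'E'
from h import *
s=manip.read_state();print(loc(s['position']),s['position'],s['contact_force'],s['opening'])
a=snap('wrist','w13.png')[:,:,::-1];cv2.imwrite('pics/w13c.png',cv2.convertScaleAbs(cv2.resize(a[100:400,160:480],None,fx=2,fy=2,interpolation=cv2.INTER_CUBIC),alpha=1.7))
E
```

```text
time_s: 16.05
position: [570.6, -35.9, 35.5]
ee_rot: [0.0, 0.639, 0.769, 0.0]
contact_force: [-0.5, 4.6, 3.0]
opening: 38.8
[   3.1 -171.4] [570.59498342 -35.90441477  35.52640851] [-0.49611218  4.609392    3.01845053] 38.84758509359144
```

View pics/w13c.png

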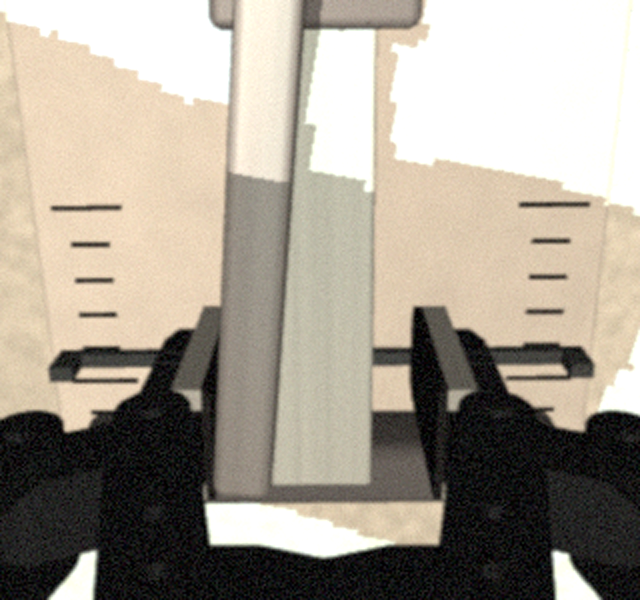

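The lever is closing with the crossbar still at rows 306-350, so I close on.

```bash
python3 -m handwheel '[[160,[0,0,0],[0,0,0]],[180,[0,0,0],[0,0,0]],[200,[0,0,0],[0,0,0]],[230,[0,0,0],[0,0,0]],[230,[0,0,0],[0,0,0]],[230,[0,0,0],[0,0,0]],[230,[0,0,0],[0,0,0]]]'
python3 - <<'E'
from h import *
s=manip.read_state();print(loc(s['position']),s['position'],s['contact_force'],s['opening'])
c=imaging.get_calibration('wrist')
a=snap('wrist','w14.png')[:,:,::-1];cv2.imwrite('pics/w14c.png',cv2.convertScaleAbs(cv2.resize(a[100:400,160:480],None,fx=2,fy=2,interpolation=cv2.INTER_CUBIC),alpha=1.7))
b=snap('scene','s14.png')[:,:,::-1];cv2.imwrite('pics/s14c.png',cv2.convertScaleAbs(cv2.resize(b[90:240,270:420],None,fx=4,fy=4,interpolation=cv2.INTER_CUBIC),alpha=1.6))
g=a.mean(2)
def W(x,y,z): return list(O+EX*x+EY*y)+[z]
for yc in(-188,-189,-190,-191,-192): 
  t=np.linspace(0,2*np.pi,73); q=3
  rows=[proj(c,W(16,yc+sy*(7-q)+q*np.cos(k),52+sz*(8-q)+q*np.sin(k)))[1] for k in t for sy in(-1,1) for sz in(-1,1)]
  print(yc,'xb',round(min(rows),1),round(max(rows),1),'ptr',[round(proj(c,W(34,yc+d,10))[1],1) for d in(2,-2)])
E
```

```text
time_s: 16.8
position: [569.7, -35.9, 35.4]
ee_rot: [-0.001, 0.639, 0.77, -0.001]
contact_force: [-6.1, 3.6, 9.2]
opening: 19.0
[   2.3 -171.3] [569.72723611 -35.94826239  35.40921225] [-6.12679429  3.56052435  9.23367669] 19.02876396593313
-188 xb 300.6 346.4 ptr [np.float64(271.9), np.float64(278.6)]
-189 xb 302.7 348.5 ptr [np.float64(273.5), np.float64(280.2)]
-190 xb 304.7 350.5 ptr [np.float64(275.2), np.float64(281.9)]
-191 xb 306.7 352.6 ptr [np.float64(276.9), np.float64(283.5)]
-192 xb 308.7 354.6 ptr [np.float64(278.6), np.float64(285.2)]
```

View pics/w14c.png

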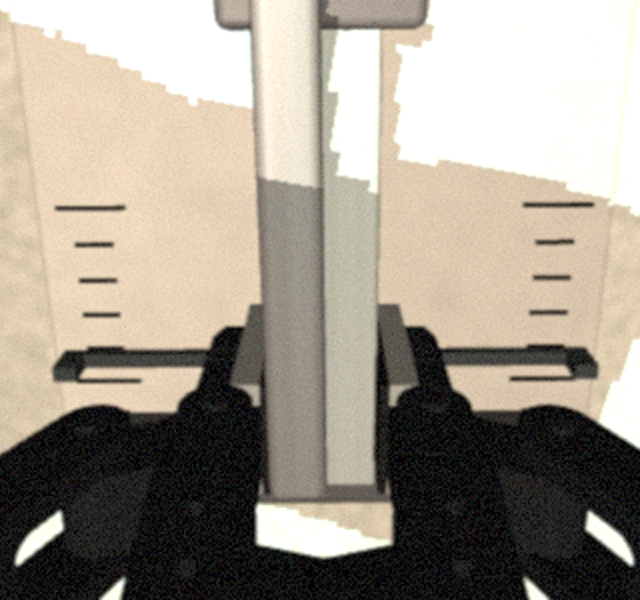

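View pics/s14c.png

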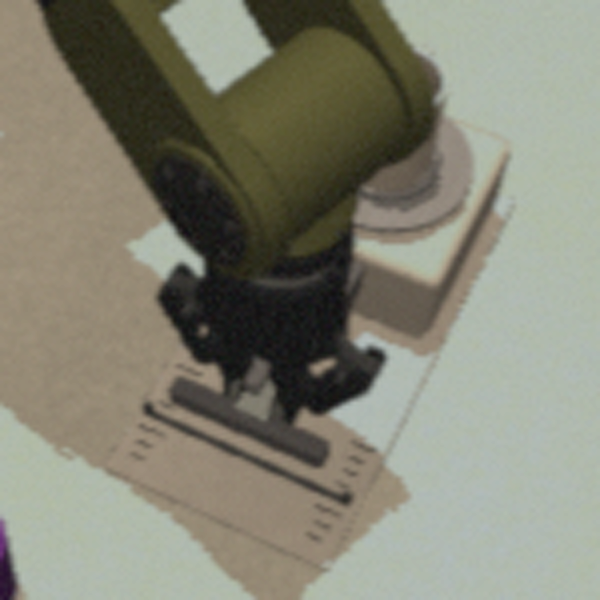

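The lever lies along the rod, flush between the pads (opening 19 mm). The crossbar is at about -190.3 and the pointer at about -190. I hold briefly to check that nothing drifts.

```bash
python3 -m handwheel '[[230,[0,0,0],[0,0,0]],[230,[0,0,0],[0,0,0]],[230,[0,0,0],[0,0,0]],[230,[0,0,0],[0,0,0]]]'
python3 - <<'E'
from h import *
a=snap('wrist','w15.png')[:,:,::-1].astype(float);b=cv2.imread('pics/w14.png').astype(float)
g=a.mean(2)
print('diff',np.abs(a-b).mean(),manip.read_state()['contact_force'])
for col in (slice(222,234),slice(408,420)):
  r=g[260:320,col].mean(1);print([(260+i,int(r[i])) for i in range(59) if abs(r[i+1]-r[i])>12])
r=g[335:360,292:318].mean(1);print([(335+i,int(r[i])) for i in range(24) if abs(r[i+1]-r[i])>8])
T=imaging.get_calibration('top');t=snap('top','t15.png')[:,:,::-1]
cv2.imwrite('pics/t15c.png',cv2.convertScaleAbs(cv2.resize(t[130:280,160:350],None,fx=4,fy=4,interpolation=cv2.INTER_CUBIC),alpha=1.6))
E
```

```text
time_s: 17.3
position: [569.7, -36.0, 35.4]
ee_rot: [-0.001, 0.639, 0.769, -0.001]
contact_force: [-7.2, 3.0, 9.2]
opening: 18.8
diff 2.8348580729166666 [-6.91657197  2.60880333  8.81267797]
[(273, 114), (274, 88), (275, 43), (282, 42), (283, 67), (284, 105), (288, 116), (289, 85), (290, 61), (291, 88), (304, 119), (305, 97), (306, 53)]
[(272, 109), (273, 85), (274, 43), (281, 42), (282, 67), (287, 109), (289, 79), (290, 95), (303, 114), (304, 101), (305, 62)]
[(348, 66), (350, 56), (351, 80), (352, 112), (353, 126)]
```

View pics/t15c.png

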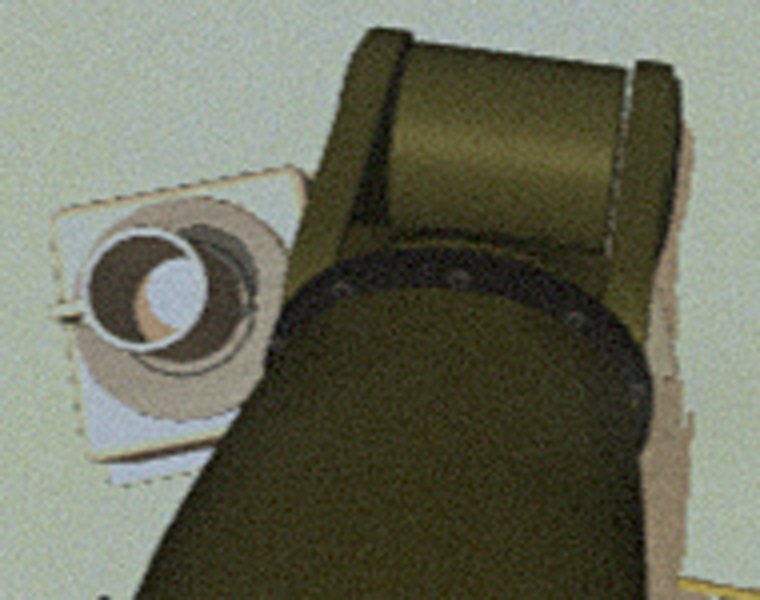

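```bash
python3 - <<'E'
from h import *
T=imaging.get_calibration('top')
print(onz(T,160+147.5/4-.5,130+290.5/4-.5,159),'pan top-view', 535.3,130.9)
order.hand_in()
E
```

```text
[534.57403405 127.94666689 159.        ] pan top-view 535.3 130.9
the job is handed in; nothing more can be done
```

The job is handed in, with every step carried out and no check failing outright. The hand-in reports no verdict.

**What I did:** I gripped the white ceramic cup across its free sides, set it on the scale's pan and let go. Then I straddled the rod and pulled the crossbar out to the pointer with the lever still open for over 0.5 s. I closed the fingers on the lever and rod together and stayed holding them.

**Last checks:**
- **Crossbar and pointer:** the wrist view put the crossbar at about -190.3 mm and the pointer at about -190 mm in the scale's y, and both stayed put over a further 0.4 s hold.
- **Lever:** it lies flush along the rod, with a finger opening of 18.8 mm.
- **Cup:** it stands upright and clear of the arm. By the top view it is about 3 mm off the pan's centre, against a limit of 12 mm.
- **Time:** about 17.5 s of the 53 s allowed.

**Disagreements:**
- The three cameras differed by 2 to 4 mm on absolute positions, so I averaged them or compared points within one view.
- After closing, the wrist showed an unexplained steady sideways force of about 7 N and about 9 N upward. Both are well under the limits.

The other things on the shelf were not measured again at the end. The arm met nothing unexpected on the way.

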